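# Throw the die clamp over with the extension bar and hang the bar up

### The job

Lock the die block in its fixture: take the loose extension bar, slide the shutter well aside so that the clamp's handle is free, then reach in with the bar's end and push the handle over past its dead point until it snaps fully home. Keep the hand off the clamp, only the bar may touch it. Then lower the bar gently on to its rest so that it lies level in both hooks, sleeve between them, let go, and leave the shutter aside and everything else where it is.

Things in the scene. Friction and masses are not known exactly. Their poses are not given: they have to be found in the camera images.
- lever (a joint): clamp lever's angle, rad: 0 open, the handle leaning 0.55 rad from upright to the fixture's -x; grows as its top goes to +x; dead point 1.0; end stop 1.25 = fully thrown. Sprung: resists with up to about 1 N m (near 0.4 rad; 20 N at 50 mm above the pivot), springs back if let go before the dead point, snaps to the end stop beyond it and stays. Brings the hold-down arm down
- lever_tip (a point): top of the clamp's handle, a plain flat steel strip 100 mm long from the pivot, 30 wide (along the fixture's y), 8 thick, standing up between two cheeks whose tops are 65 mm above the bench
- lever_pivot (a point): the lever's pivot, 50 mm above the bench, right above the fixture's origin; axes are the fixture's
- fixture: clamp fixture, bolted down. Base x -95 to 165, y +-75, z 15 mm; shutter track x -75 to -61, y -75 to 135; clamp cheeks x -59 to 42, y +-25, up to z 65; die nest at x 75 to 145; finger guard of 8 mm rods: uprights at x 0 and 145, y +-70, top rods at z 181 to 189, open on the -x side where the bar enters. Origin on the bench under the lever pivot; x from handle to die block (the way to push), z up
- shutter (a joint): slide of the flat steel shutter that stands 68 mm before the lever pivot (plate 70 mm wide, 4 thick, z 22 to 140 mm) and shuts off the handle; m along the fixture's +y: 0 shut (plate at y -35 to 35; starts at 0 to 0.015), 0.09 fully aside. About 1.5 N of friction; stays where it is left
- flange (a point): middle of the shutter's flange, by which it is pushed: a plate 4 mm thick (y) along the shutter's -y edge, standing out 22 mm to the fixture's -x (x -90 to -68), z 55 to 135 mm; 33 mm to the -y side of the shutter's middle
- holddown: hold-down arm of the clamp, a steel bar 85 mm long pivoted at fixture x = 30, z = 63 mm, raised by 0.84 rad when the clamp is open, level when thrown
- pad: sprung rubber-tipped spindle, 20 mm wide, under the end of the hold-down arm; presses the die block with about 3 N or more when the clamp is thrown
- die: loose plain steel die block 68 x 92 x 28 mm, 0.9 kg, sitting in the fixture's nest. Origin under its centre
- bar: extension bar: steel, 260 mm long along its x, 16 wide, 18 high, with a rubber sleeve 100 long, 20 wide, 24 high round its middle; ends alike; 0.2 to 0.42 kg. Origin under the sleeve's middle (the steel's underside is 3 mm higher, the bar's axis 12 mm above the origin). Starts lying flat on the bench, z up
- rest: the bar's rest, bolted down: base 230 x 80 x 12 mm, two hooks at x -85 and +85. Each: 12 mm post at y 31, up to z 144; level 10 mm arm, top at z 90, from the post to y -22; tip rising to y -30, z 119. The hung bar lies along x on both arms between posts and tips (its axis at y -12 to 16), its origin then at z 87. Nothing between the hooks above the base. Origin on the bench under the middle
- wrench: steel wrench 160 mm long lying flat along its x; origin under its middle. Leave alone
- oiler: white plastic oil bottle, 56 mm across, 150 high; origin under its centre. Leave alone
- jar: glass jar 60 mm across, 85 high; origin under its centre. Leave alone
- spare: spare punch holder, dark steel 70 x 50 x 40 mm with a short stud on top (65 high in all), origin under its centre. Leave alone
- hammer: hammer 200 mm long lying along its x. Leave alone
- mug: white mug 76 mm across, 85 high, handle on its +y side; origin under its centre. Leave alone
Not all that is in view belongs to the job. Leave any blue or purple look-alike of the rest alone.

How it is judged:
On the way, in this order (a step that is already met when the one before it is completed fails the run):
1. the shutter is slid aside (value of joint shutter above 0.045 m), for 0.1 s.
2. the bar is pushing the clamp's handle over (contact force between bar and lever above 1 N and value of joint lever above 0.15 rad), for 0.05 s.
3. the clamp is thrown fully home, the pad pressing on the die block (value of joint lever above 1.17 rad and contact force between pad and die above 1 N), for 0.2 s.
At the end, for the whole second after the job is handed in: shutter over 40 mm aside, lever over 1.17 rad, pad pressing the die block over 1 N, block moved under 10 mm; bar at rest in both hooks: origin at z 82 to 92 mm, at y -18 to 22 and x within 30 mm in the rest's frame, along it within 0.2 rad and level within 0.06 rad (either end first) (all of step 3 and value of joint shutter above 0.04 m and z of die in the frame of fixture below 0.019 m and distance of die from where it was at the start of the episode below 0.01 m and z of bar in the frame of rest between 0.082 and 0.092 m and y of bar in the frame of rest between -0.018 and 0.022 m and x of bar in the frame of rest between -0.03 and 0.03 m and angle between the x axis of bar and the x axis of rest, either way round below 0.2 rad and angle between the z axis of bar and the z axis of rest, either way round below 0.06 rad and linear speed of bar below 0.03 m/s); the robot touches nothing.
It fails at once if the hand or the arm touches the clamp (over 2 N on the handle or the hold-down arm) (contact force between any of the fingers, the arm and lever above 2 N or contact force between any of the fingers, the arm and holddown above 2 N).
It fails at once if the bar is dropped: it moves faster than 0.5 m/s with no finger on it (linear speed of bar above 0.5 m/s and contact force between the fingers and bar below 0.2 N).
It fails at once if the wrench, oil bottle, jar, spare punch holder, hammer or mug is moved more than 25 mm (distance of any of wrench, oiler, jar, spare, hammer, mug from where it was at the start of the episode above 0.025 m).
It also fails if it takes over 58 s, if anything falls off the work surface, if the arm or the gripper's body presses on something with over 40 N, if the wrist force passes 120 N, or if a joint passes its speed limit or range.

### The arm

A 6-joint arm with a two-finger parallel gripper is mounted at the origin on the work surface. World frame = base frame: x ahead of the robot, y to its left, z up, the work surface at z = 0. Lengths are in m, angles in rad, forces in N, time in s.
With the tool pointing down it reaches from about 0.35 to 0.775 m from the base axis. Payload 7.3 kg.
Tool frame: the origin (TCP) lies at the centre of the arm's flange, where the gripper is bolted on; the fingertips stand 178 mm ahead of it and the grasp point (between the pads) lies 159 mm ahead of it (tip_extent is the distance from the TCP to the fingertips, in m); z points along the fingers, y is the line along which they close (so a half turn about z gives the same grasp; the last joint's range is limited). The gripper opens to 92 mm and grips with 3 to 60 N. Pads are 19 mm wide; open, the fingers measure 130 mm over their backs; the gripper's body (75 mm by 190 mm) begins 47 mm behind the grasp point.
Start: joints at [-1.338, 0.342, 1.524, -0, 1.275, -0.146], TCP at [0.194, -0.488, 0.405] pointing down, gripper open.
Joint ranges: [-2.53, 2.53], [-0.77, 2.02], [0.04, 2.7], [-1, 4.14], [0.28, 2.66], [-3.11, 3.11]. Speed limits (rad/s): [2.57, 2.57, 3.14, 3.14, 3.14, 3.14].

### API

Orientations are given as [roll, pitch, yaw] about the fixed x, y, z axes, in that order (R = Rz(yaw) Ry(pitch) Rx(roll)).
In Python, from cell import * gives the robot as it stands.
- The arm moves only by the tool arm_command, never from a script. Its arguments are lists of equal length, an entry for each row: "xyz": the shift along the world's x, y, z in mm, a list of three; "spin": the turn about the world's z in degrees. In form: {"xyz": [[tx, ty, tz], ...], "spin": [spin, ...]}. A call has 1 to 20 rows; each row shifts and turns the commanded pose from where the row before left it; what a row does not reach is not made up. A row lasts 1/10 s, in which the tool goes at most 50 mm and 8.59 degrees, less where a joint would pass 70% of its speed; a pose out of reach is approached as far as the arm can. A call with a gripper value outside its range is refused whole. "jaw" is the opening, from -1 (shut) to 1 (fully open), set as the call begins (left out, the last holds). The fingers move at their own pace and stop on an object; "squeeze" is the grip in N (left out, the last holds). Time passes only in rows, so rows that do not move let the fingers close. It gives the time, the measured TCP pose, the force, the opening and the grip force at its end, in the units of the state.
- observe(): the state, without advancing time (a new reading comes with each control period).
- read_camera(name): name is "scene" or "top" or "wrist"; returns a dict with "img" (480x640x3 uint8, red, green, blue), "depth" (480x640 float32, m along the optical axis (not along the pixel's ray), 0 where there is no reading), "fx", "fy", "cx", "cy" (pixels), "dist_coeffs" ([k1, k2, p1, p2, k3] as OpenCV has them; the pictures are not rectified), "world_from_camera" (4x4, takes a point from camera to world coordinates). Camera axes: x right, y up, looking along -z (the intrinsics and any distortion apply to the point x, -y, -z); pixel columns grow to the right and rows downward; lengths in m; the calibration is good to about 2 mm. A picture is of the moment at which its call begins.
- hand_in(): hands the job in; it is judged then, once.
The state is a dict: "time": time; "qpos": joint angles; "qvel": joint speeds; "joint_efforts": joint torques, N m; "tool_pos": TCP position; "tool_rot": TCP orientation; "contact_force": force on the tool from outside, world axes, zero at the start; "torque": the same for the moment, N m; "opening": finger opening in m; "grip_force": force on a finger pad.
Only numpy, scipy, OpenCV 4.12 (cv2) and the standard library are available. Lean on these libraries where they do the work, as an engineer would, in place of code of your own. Each camera call takes 0.05 s, during which the arm holds its last target. There are 200 camera calls.

## Working session

There is one attempt and no reset: what is moved stays moved. The work goes in short steps, Python scripts to look and compute and a tool call to move; the robot and the scene stay as the last step left them, time stands still between calls to the robot, and variables do not carry over. Pictures are saved under pics/ and viewed, at most 10 in all, crops included, and the job is handed in when it is done.

Besides the shell and the picture viewer there is one more tool, called by a JSON object that holds its "fn" and its "kwargs", one argument or row to a line. arm_command: Moves the arm, as the interface text tells. Its arguments: {"type":"object","properties":{"xyz":{"type":"array","items":{"type":"array","items":{"type":"number"}}},"spin":{"type":"array","items":{"type":"number"}},"jaw":{"type":"number"},"squeeze":{"type":"number"}},"required":["xyz","spin"]}

```bash
mkdir -p pics; ls; cat > h.py <<'E'
from cell import *
import numpy as np, cv2, pickle
def shot(name,tag):
    c=read_camera(name); pickle.dump(c,open(f'pics/{tag}.pkl','wb')); cv2.imwrite(f'pics/{tag}.png',c['img'][:,:,::-1]); return c
def load(tag): return pickle.load(open(f'pics/{tag}.pkl','rb'))
def ray(c,uv):
    K=np.array([[c['fx'],0,c['cx']],[0,c['fy'],c['cy']],[0,0,1]])
    p=cv2.undistortPoints(np.array(uv,float).reshape(-1,1,2),K,np.array(c['dist_coeffs']))[:,0]
    T=np.array(c['world_from_camera']); d=np.c_[p[:,0],-p[:,1],-np.ones(len(p))]
    return T[:3,3], d@T[:3,:3].T
def at_z(c,uv,z):
    o,d=ray(c,uv); return o+d*((z-o[2])/d[:,2])[:,None]
def at_depth(c,uv):
    o,d=ray(c,uv); return np.array([o+dd*np.median(c['depth'][int(v)-1:int(v)+2,int(u)-1:int(u)+2]) for dd,(u,v) in zip(d,uv)])
def proj(c,P):
    T=np.linalg.inv(np.array(c['world_from_camera'])); q=np.atleast_2d(P)@T[:3,:3].T+T[:3,3]; q=q*[1,-1,-1]
    K=np.array([[c['fx'],0,c['cx']],[0,c['fy'],c['cy']],[0,0,1]])
    return cv2.projectPoints(q,np.zeros(3),np.zeros(3),K,np.array(c['dist_coeffs']))[0][:,0]
def cloud(c):
    v,u=np.mgrid[0:480,0:640]; o,d=ray(c,np.c_[u.ravel(),v.ravel()]); P=o+d*c['depth'].reshape(-1,1); return P.reshape(480,640,3)
E
python3 - <<'E'
from h import *
for n in ['scene','top']:
    c=shot(n,n+'0'); print(n,np.round(c['world_from_camera'],3).tolist(),c['fx'],c['dist_coeffs'],(c['depth']>0).mean())
s=observe(); print(s)
E
```

```text
pics
scene [[-0.638, -0.56, 0.529, 1.197], [0.77, -0.466, 0.435, 0.569], [0.003, 0.685, 0.729, 1.101], [0.0, 0.0, 0.0, 1.0]] 521.7905880211765 [0.00360829 0.         0.         0.         0.        ] 0.9960546875
top [[-0.023, 0.995, -0.101, 0.319], [-1.0, -0.021, 0.016, 0.011], [0.014, 0.101, 0.995, 1.67], [0.0, 0.0, 0.0, 1.0]] 605.9824817579029 [-0.1629978  0.         0.         0.         0.       ] 0.9960514322916667
{'time': 0.1, 'qpos': array([-1.33799942e+00,  3.42656256e-01,  1.52493943e+00,  6.37131654e-07,
        1.27542307e+00, -1.46001874e-01]), 'qvel': array([ 0.00062008, -0.00247247, -0.00038607,  0.00080494, -0.00062642,
        0.00069001]), 'joint_efforts': array([ 1.21508619e-03, -4.32005489e+01, -2.44693565e+01,  7.18623935e-02,
        5.26643428e-02, -3.62215542e-05]), 'tool_pos': array([ 0.19413746, -0.48764876,  0.40410637]), 'tool_rot': array([-3.14018181e+00, -2.08077893e-04,  3.78798447e-01]), 'contact_force': array([ 0.5270006 , -0.21295608,  0.67002462]), 'torque': array([-0.04059005, -0.01646251, -0.01754437]), 'grip_force': 0.0, 'opening': 0.09160933318370898}
```

View pics/top0.png

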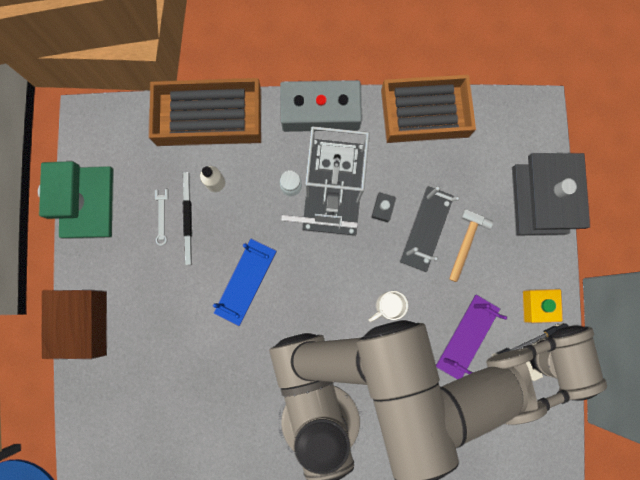

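View pics/scene0.png

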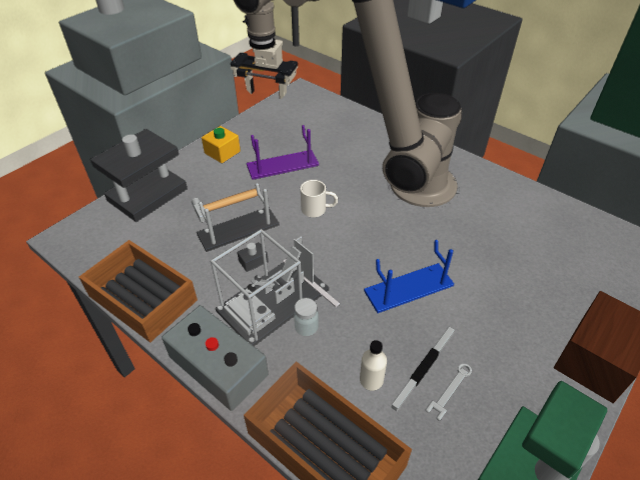

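The top view shows the bar at (187,218), the fixture at (335,185) with its shutter on the -x side at (320,220), the grey rest at (428,228), the mug at (392,305), and the jar at (290,182). The blue and purple rests are decoys.

```bash
python3 - <<'E'
from h import *
c=load('top0'); im=cv2.imread('pics/top0.png')
cv2.imwrite('pics/cropA.png',cv2.resize(im[115:285,275:475],None,fx=4,fy=3.5*4/3.5/1.0*0.875,interpolation=cv2.INTER_CUBIC))
print(np.round(at_depth(c,[(187,218),(186,174),(187,262),(390,308),(290,182),(210,176),(384,207),(428,228)]),3))
P=cloud(c)
print('bar')
m=(P[...,2]>.008)&(P[...,2]<.04); m[:, :178]=0; m[:,196:]=0; m[:168]=0; m[268:]=0
q=P[m]; r=cv2.minAreaRect(q[:,:2].astype(np.float32)*1000); print(r, np.percentile(q[:,2],[5,25,50,75,95]))
E
```

```text
[[ 0.565  0.355  0.026]
 [ 0.69   0.36   0.019]
 [ 0.444  0.356  0.021]
 [ 0.306 -0.198  0.004]
 [ 0.647  0.067  0.084]
 [ 0.659  0.274  0.127]
 [ 0.578 -0.183  0.063]
 [ 0.525 -0.311  0.011]]
bar
((567.3495483398438, 360.6867980957031), (259.29815673828125, 47.15229797363281), 1.2596968412399292) [0.01113627 0.01744101 0.02063735 0.02344763 0.02782839]
```

View pics/cropA.png

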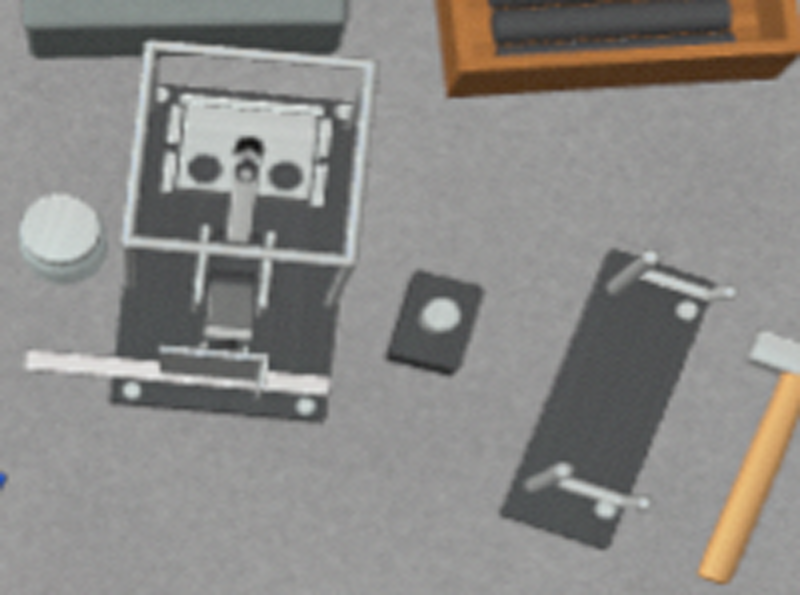

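The crop shows the fixture's top rods with corners at crop (150,45), (372,65), (355,260) and (127,240). The shutter, flange at its right end, is at (160-265, 350-380). The rest's base corners are (612,250), (718,283), (605,548) and (500,513), with the posts on its left and the tips on its right.

```bash
cat >> h.py <<'E'
from scipy.optimize import least_squares
def fit(obs,x0):
    """obs: list of (cam, pts3 local, uv)"""
    def f(p):
        R=np.array([[np.cos(p[2]),-np.sin(p[2]),0],[np.sin(p[2]),np.cos(p[2]),0],[0,0,1]])
        return np.concatenate([(proj(c,np.array(L)@R.T+[p[0],p[1],0])-np.array(uv)).ravel() for c,L,uv in obs])
    r=least_squares(f,x0,loss='soft_l1'); return r.x,f(r.x).reshape(-1,2)
def W(p,L):
    a=p[2];R=np.array([[np.cos(a),-np.sin(a),0],[np.sin(a),np.cos(a),0],[0,0,1]]); return np.atleast_2d(L)@R.T+[p[0],p[1],0]
E
python3 - <<'E'
from h import *
c=load('top0')
uv=lambda a:np.array(a)/[4,3.5]+[275,115]-[.375,.36]
F=[(.145,.07,.185),(.145,-.07,.185),(0,-.07,.185),(0,.07,.185),(-.095,.075,.015),(-.095,-.075,.015)]
p,r=fit([(c,np.array(F),uv([(150,45),(372,65),(355,260),(127,240),(112,403),(325,420)]))],[.6,-.03,-.05]); print('fix',p.round(4),r.round(1).tolist())
R=[(.115,.04,.012),(.115,-.04,.012),(-.115,-.04,.012),(-.115,.04,.012),(.085,-.03,.119),(-.085,-.03,.119),(.085,.031,.144),(-.085,.031,.144)]
p,r=fit([(c,np.array(R),uv([(612,250),(718,283),(605,548),(500,513),(730,293),(644,504),(651,258),(563,470)]))],[.52,-.31,-.3]); print('rest',p.round(4),r.round(1).tolist())
B=[(.13,0,.012),(-.13,0,.012),(.05,0,.024),(-.05,0,.024)]
p,r=fit([(c,np.array(B),[(186,172.5),(187.5,264),(187,200.5),(187,235.5)])],[.56,.35,0]); print('bar',p.round(4),r.round(1).tolist())
im=cv2.imread('pics/scene0.png')
cv2.imwrite('pics/cropS.png',cv2.resize(im[180:345,190:350],None,fx=3.6,fy=3.6,interpolation=cv2.INTER_CUBIC))
E
```

```text
fix [ 0.6129 -0.0473 -0.1183] [[0.3, 0.1], [-0.1, -0.2], [-0.8, 0.0], [0.4, 0.3], [-0.4, -0.3], [0.6, 0.1]]
rest [ 0.5225 -0.3096 -0.3922] [[0.6, -0.3], [0.5, 0.6], [1.0, 1.4], [0.3, 0.9], [-0.4, -0.5], [-0.7, -0.5], [-0.3, -0.7], [-0.7, -0.2]]
bar [0.5665 0.3575 0.0176] [[0.7, -0.1], [0.5, 0.9], [-0.9, -0.8], [-0.4, 0.1]]
```

{"fn": "arm_command", "kwargs": {
  "xyz": [
    [30, 40, 0],
    [30, 40, 0],
    [30, 40, 0],
    [30, 40, 0],
    [30, 40, 0],
    [30, 40, 0],
    [20, 40, 0],
    [20, 40, 0],
    [20, 40, 0],
    [20, 40, 0],
    [20, 40, 0],
    [20, 40, 0],
    [20, 40, 0],
    [20, 40, 0],
    [20, 40, 0],
    [10, 40, 0],
    [0, 40, 0],
    [0, 40, 0],
    [0, 40, 0],
    [0, 30, 0]
  ],
  "spin": [-2, -2, -2, -2, -2, -2, -2, -2, -2, -2, -1.7, 0, 0, 0, 0, 0, 0, 0, 0, 0],
  "jaw": 1
}}

```text
time: 2.1
tool_pos: [0.5637, 0.3046, 0.404]
tool_rot: [3.141, 0.001, 0.001]
contact_force: [0.7, -0.0, -0.3]
opening: 0.0919
grip_force: 0.0
```

```bash
python3 - <<'E'
from h import *
s=observe(); print(s['tool_pos'],s['tool_rot'],s['time'])
c=shot('wrist','w0'); print(np.round(c['world_from_camera'],3).tolist(),c['fx'],(c['depth']>0).mean())
E
```

```text
[0.56369763 0.30460996 0.40402915] [3.14147231e+00 1.17841471e-03 1.35421566e-03] 2.1
[[0.001, 0.958, 0.288, 0.641], [-1.0, 0.001, 0.001, 0.305], [0.0, -0.288, 0.958, 0.384], [0.0, 0.0, 0.0, 1.0]] 407.6519104345844 0.995888671875
```

View pics/w0.png

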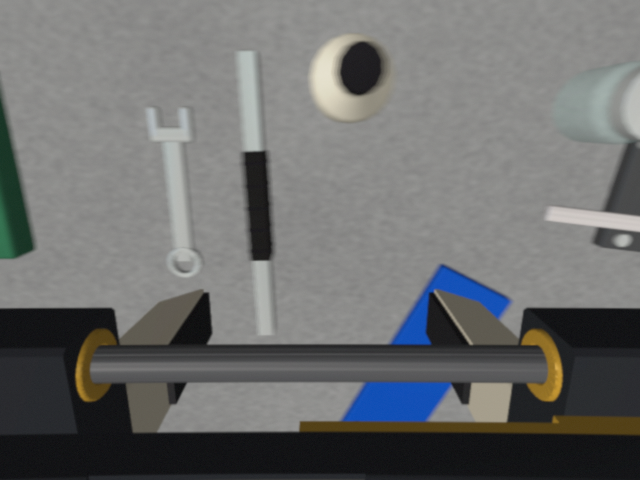

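The wrist view shows the bar's ends at (248,51) and (265.5,334) and the sleeve ends at (255,152) and (261,260).

```bash
python3 - <<'E'
from h import *
c=load('top0');w=load('w0')
A=[(186,172.5),(187.5,264),(187,200.5),(187,235.5)]; Bw=[(248,51),(265.5,334),(255,152),(261,260)]
oa,da=ray(c,A); ob,db=ray(w,Bw)
for d1,d2 in zip(da,db):
    M=np.c_[d1,-d2]; t=np.linalg.lstsq(M,ob-oa,rcond=None)[0]; p,q=oa+d1*t[0],ob+d2*t[1]; print(((p+q)/2).round(4),(p-q).round(4))
B=[(.13,0,.012),(-.13,0,.012),(.05,0,.024),(-.05,0,.024)]
print(at_z(w,Bw,.021).round(4)); print(at_depth(w,[(249,80),(258,205),(264,310)]).round(4))
for o in ([(w,np.array(B),Bw)],[(c,np.array(B),A),(w,np.array(B),Bw)]):
    p,r=fit(o,[.56,.35,0]); print(p.round(4),r.round(1).tolist())
E
```

```text
[ 0.6995  0.3654 -0.0039] [ 0.0004 -0.0006 -0.    ]
[0.4384 0.3565 0.0188] [ 0.0002 -0.0022 -0.0004]
[0.6159 0.3597 0.0126] [ 0.0007 -0.0029 -0.0005]
[0.517  0.3576 0.0201] [ 0.0003 -0.0024 -0.0005]
[[0.6956 0.3619 0.021 ]
 [0.4394 0.3573 0.021 ]
 [0.6161 0.3599 0.021 ]
 [0.517  0.3587 0.021 ]]
[[0.674  0.3622 0.0212]
 [0.5701 0.3589 0.0242]
 [0.4656 0.3578 0.0213]]
[0.5667 0.3599 0.0192] [[1.0, 0.3], [1.0, -2.1], [-1.6, -0.4], [-0.7, 1.3]]
[0.5667 0.3595 0.0188] [[-0.1, -0.2], [-0.1, 0.8], [-1.6, -0.9], [-1.1, -0.0], [1.6, 0.4], [1.4, -2.1], [-1.2, -0.4], [-0.3, 1.4]]
```

{"fn": "arm_command", "kwargs": {
  "xyz": [
    [3, 15, 0],
    [0, 20, 0],
    [0, 20, 0],
    [0, 0, -25],
    [0, 0, -30],
    [0, 0, -30],
    [0, 0, -30],
    [0, 0, -30],
    [0, 0, -25],
    [0, 0, -20],
    [0, 0, -15],
    [0, 0, -10],
    [0, 0, -5],
    [0, 0, 0],
    [0, 0, 0]
  ],
  "spin": [1, 0, 0, 0, 0, 0, 0, 0, 0, 0, 0, 0, 0, 0, 0],
  "jaw": 0.1
}}

```text
time: 3.65
tool_pos: [0.5675, 0.3574, 0.1856]
tool_rot: [-3.141, -0.001, 0.018]
contact_force: [0.4, 0.2, -0.2]
opening: 0.05
grip_force: 0.0
```

```bash
python3 - <<'E'
from h import *
c=shot('scene','s1'); im=cv2.imread('pics/s1.png')
cv2.imwrite('pics/cropS1.png',cv2.resize(im[170:470,190:500],None,fx=2,fy=2,interpolation=cv2.INTER_CUBIC))
E
```

```text
(no output)
```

View pics/cropS1.png

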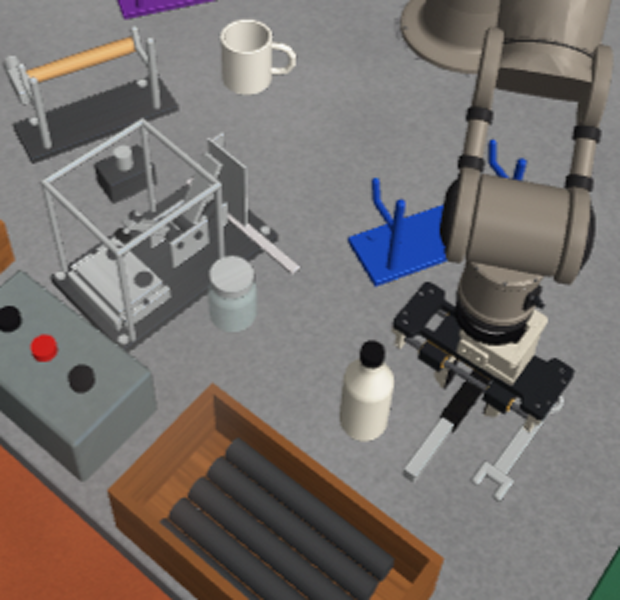

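The hand straddles the sleeve, clear of both the wrench and the oiler. I'll go down a little more and grip.

{"fn": "arm_command", "kwargs": {
  "xyz": [
    [0, 1, -3],
    [0, 0, 0],
    [0, 0, 0],
    [0, 0, 0],
    [0, 0, 0],
    [0, 0, 0],
    [0, 0, 0]
  ],
  "spin": [0, 0, 0, 0, 0, 0, 0],
  "jaw": -1,
  "squeeze": 55
}}

```text
time: 4.4
tool_pos: [0.5672, 0.3582, 0.1819]
tool_rot: [3.141, -0.0, 0.017]
contact_force: [-0.2, -0.5, 1.2]
opening: 0.0192
grip_force: 55.0
```

```bash
python3 - <<'E'
from h import *
c=load('top0'); s=load('scene0'); cl=load('cropx') if 0 else None
# scene crop S1 points (uv = crop/2 + [190,170]-.25): guard corners & base
uv=lambda a:np.array(a)/2+[190,170]-.25
t=lambda a:np.array(a)/[4,3.5]+[275,115]-[.375,.36]
F=np.array([(.145,.07,.185),(.145,-.07,.185),(0,-.07,.185),(0,.07,.185),(-.095,.075,.015),(-.095,-.075,.015)])
s1=load('s1')
o1=(s1,F[[0,1,2,3]],uv([(121,250),(44,183),(144,124),(218,185)]))
o2=(c,F,t([(150,45),(372,65),(355,260),(127,240),(112,403),(325,420)]))
for o in ([o1],[o1,o2]):
  p,r=fit(o,[.6,-.05,-.1]); print('fix',p.round(4),r.round(1).tolist())
R=np.array([(.115,.04,.012),(.115,-.04,.012),(-.115,-.04,.012),(-.115,.04,.012),(.085,-.03,.119),(-.085,-.03,.119),(.085,.031,.144),(-.085,.031,.144)])
r1=(s1,R[[0,1,3]],uv([(33,160),(14,125),(178,106)]))
r2=(c,R,t([(612,250),(718,283),(605,548),(500,513),(730,293),(644,504),(651,258),(563,470)]))
for o in ([r1],[r1,r2]):
  p,r=fit(o,[.52,-.31,-.4]); print('rest',p.round(4),r.round(1).tolist())
E
```

```text
fix [ 0.6112 -0.0442 -0.1217] [[-0.6, 1.7], [0.6, -0.1], [-0.5, -1.2], [0.5, -0.2]]
fix [ 0.6121 -0.0463 -0.1173] [[-1.3, 1.6], [-0.2, -0.0], [-1.5, -1.3], [-0.3, -0.5], [-0.2, 0.4], [-0.6, 0.0], [-1.2, 0.3], [-0.1, 0.7], [-0.7, 0.0], [0.3, 0.3]]
rest [ 0.5234 -0.3035 -0.3762] [[-0.3, 0.3], [-0.4, -0.1], [1.1, -0.3]]
rest [ 0.5224 -0.3086 -0.388 ] [[-1.6, -1.0], [-1.4, -1.4], [0.1, -0.9], [0.1, -0.3], [0.0, 0.5], [0.8, 1.4], [0.1, 1.1], [-0.9, -0.5], [-0.9, -0.5], [-0.8, -0.7], [-1.0, -0.0]]
```

{"fn": "arm_command", "kwargs": {
  "xyz": [
    [0, 0, 15],
    [0, 0, 30],
    [0, 0, 40],
    [0, 0, 40],
    [0, 0, 40],
    [-8, -15, 15],
    [-15, -35, 0],
    [-15, -40, 0],
    [-15, -40, 0],
    [-15, -40, 0],
    [-15, -40, 0],
    [-15, -40, 0],
    [-15, -40, 0],
    [-15, -40, 0],
    [-15, -40, 0],
    [-15, -40, 0],
    [-12, -25, 0],
    [-10, -10, 0],
    [0, 0, 0],
    [0, 0, 0]
  ],
  "spin": [0, 0, 0, 0, 0, 0, -1, -1, -1, -1, -1, -1, -1, -0.8, 0, 0, 0, 0, 0, 0]
}}

```text
time: 6.4
tool_pos: [0.3872, -0.0867, 0.3623]
tool_rot: [3.142, -0.001, -0.12]
contact_force: [-0.3, 0.0, -3.9]
opening: 0.0196
grip_force: 55.0
```

```bash
python3 - <<'E'
from h import *
s=observe(); print(s['tool_pos'],s['tool_rot'],s['opening'],s['contact_force'])
c=shot('wrist','w1')
E
```

```text
[ 0.38717223 -0.08667114  0.36233401] [ 3.14153935e+00 -1.15536898e-03 -1.19571814e-01] 0.019619527244515066 [-0.25465327  0.03830094 -3.93094028]
```

View pics/w1.png

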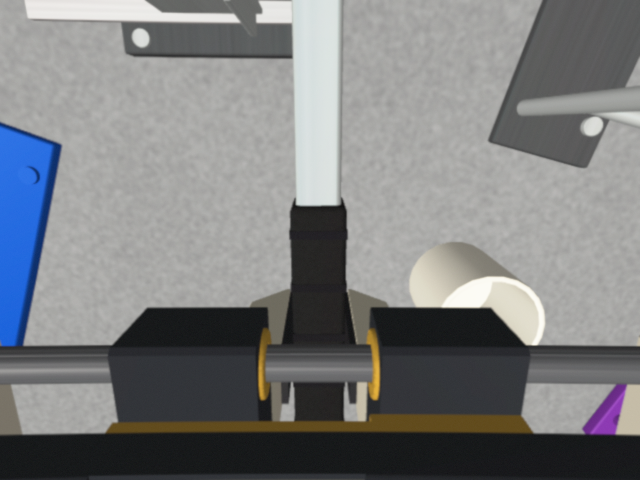

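The bar is straight in the hand. The shutter's foot and the fixture base edge at (124,55) run parallel to the image rows, so the yaw matches the fixture.

```bash
python3 - <<'E'
from h import *
c=load('top0'); p=[.6121,-.0463,-.118]
t=lambda a:np.array(a)/[4,3.5]+[275,115]-[.375,.36]
Ri=lambda Q:(np.array(Q)-[p[0],p[1],0])@np.array([[np.cos(p[2]),-np.sin(p[2]),0],[np.sin(p[2]),np.cos(p[2]),0],[0,0,1]])
print(Ri(at_z(c,t([(160,348),(266,354),(264,387)]),.138)).round(4))
print('TCP local',Ri([observe()['tool_pos']]).round(4))
P=Ri(cloud(c).reshape(-1,3)); m=(P[:,2]>.1)&(P[:,2]<.145)&(P[:,0]<-.04)&(P[:,0]>-.11)&(abs(P[:,1])<.15)
print(np.percentile(P[m],[0,5,50,95,100],axis=0).round(3))
for L in [(-.208,-.060,0),(-.208,.034,0),(-.2,0,0),(-.1,0,0)]: print(L,W(p,L).round(4))
E
```

```text
[[-0.0667  0.0427  0.138 ]
 [-0.0645 -0.0251  0.138 ]
 [-0.0889 -0.0261  0.138 ]]
TCP local [[-0.2184 -0.0662  0.3622]]
[[-0.089 -0.027  0.1  ]
 [-0.08  -0.025  0.107]
 [-0.067  0.002  0.134]
 [-0.043  0.036  0.142]
 [-0.04   0.042  0.145]]
(-0.208, -0.06, 0) [[ 0.3985 -0.0814  0.    ]]
(-0.208, 0.034, 0) [[0.4095 0.012  0.    ]]
(-0.2, 0, 0) [[ 0.4135 -0.0228  0.    ]]
(-0.1, 0, 0) [[ 0.5128 -0.0345  0.    ]]
```

{"fn": "arm_command", "kwargs": {
  "xyz": [
    [0, 0, -20],
    [0, 0, -30],
    [0, 0, -25],
    [0, 0, -10],
    [6, -0.7, 0],
    [6, -0.7, 0],
    [0, 0, 0],
    [1.2, 10, 0],
    [1.2, 10, 0],
    [1.2, 8, 0],
    [1.2, 8, 0],
    [1.2, 8, 0],
    [1.2, 8, 0],
    [1.2, 8, 0],
    [1.2, 8, 0],
    [1.2, 8, 0],
    [1.2, 8, 0],
    [0.5, 6, 0],
    [0, 0, 0],
    [0, 0, 0]
  ],
  "spin": [0, 0, 0, 0, 0, 0, 0, 0, 0, 0, 0, 0, 0, 0, 0, 0, 0, 0, 0, 0]
}}

```text
time: 8.45
tool_pos: [0.4118, 0.002, 0.2768]
tool_rot: [3.142, -0.0, -0.118]
contact_force: [-0.3, -0.3, -3.3]
opening: 0.0197
grip_force: 55.0
```

```bash
python3 - <<'E'
from h import *
c=shot('scene','s2'); t=shot('top','t2'); a=cv2.imread('pics/s2.png')[170:350,190:400]; b=cv2.imread('pics/t2.png')[120:285,270:470]
a=cv2.resize(a,(400,343),interpolation=cv2.INTER_CUBIC); b=cv2.resize(b,(400,343),interpolation=cv2.INTER_CUBIC)
cv2.imwrite('pics/c2.png',np.hstack([a,b]))
E
```

```text
(no output)
```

View pics/c2.png

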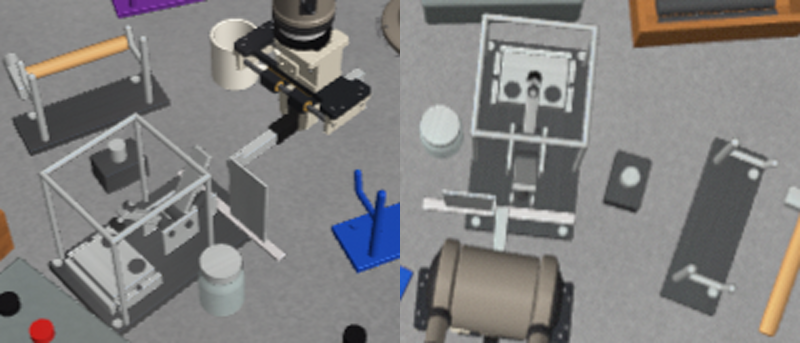

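The shutter is about 67 mm aside, with the plate now left of the bar. I'll push it a little further and then centre the bar on the handle.

{"fn": "arm_command", "kwargs": {
  "xyz": [
    [0.5, 6, 0],
    [1, 6, 0],
    [0, 0, 0],
    [-1, -8, 0],
    [-1, -9, 0],
    [-1, -9, 0],
    [-1.2, -10, 0],
    [10, -1.2, 0],
    [10, -1.2, 0],
    [6, -0.7, 0],
    [5, -0.6, 0],
    [5, -0.6, 0],
    [5, -0.6, 0],
    [0, 0, 0]
  ],
  "spin": [0, 0, 0, 0, 0, 0, 0, 0, 0, 0, 0, 0, 0, 0],
  "squeeze": 60
}}

```text
time: 9.95
tool_pos: [0.4484, -0.0263, 0.2753]
tool_rot: [-3.141, 0.009, -0.118]
contact_force: [-8.5, 1.2, -4.8]
opening: 0.0195
grip_force: 60.0
```

```bash
python3 - <<'E'
from h import *
p=[.6121,-.0463,-.118]; d=observe()['tool_pos']-[p[0],p[1],0]; print(d[0]*np.cos(p[2])+d[1]*np.sin(p[2]),-d[0]*np.sin(p[2])+d[1]*np.cos(p[2]))
E
```

```text
-0.1649511736365082 0.0005375580996558292
```

{"fn": "arm_command", "kwargs": {
  "xyz": [
    [5, -0.6, 0],
    [5, -0.6, 0],
    [5, -0.6, 0],
    [5, -0.6, 0],
    [5, -0.6, 0],
    [5, -0.6, 0],
    [5, -0.6, 0],
    [5, -0.6, 0],
    [5, -0.6, 0],
    [5, -0.6, 0],
    [5, -0.6, 0],
    [4, -0.5, 0],
    [3, -0.3, 0],
    [0, 0, 0],
    [0, 0, 0]
  ],
  "spin": [0, 0, 0, 0, 0, 0, 0, 0, 0, 0, 0, 0, 0, 0, 0]
}}

```text
time: 11.45
tool_pos: [0.5121, -0.0345, 0.2768]
tool_rot: [3.141, -0.0, -0.119]
contact_force: [0.8, -0.6, -2.0]
opening: 0.0194
grip_force: 60.0
```

```bash
python3 - <<'E'
from h import *
p=[.6121,-.0463,-.118]; d=observe()['tool_pos']-[p[0],p[1],0]; print(d[0]*np.cos(p[2])+d[1]*np.sin(p[2]),-d[0]*np.sin(p[2])+d[1]*np.cos(p[2]))
c=shot('scene','s3'); cv2.imwrite('pics/c3.png',cv2.resize(cv2.imread('pics/s3.png')[190:350,200:380],None,fx=3.3,fy=3.3,interpolation=cv2.INTER_CUBIC))
E
```

```text
-0.10069252732910622 -1.7823696949652648e-05
```

View pics/c3.png

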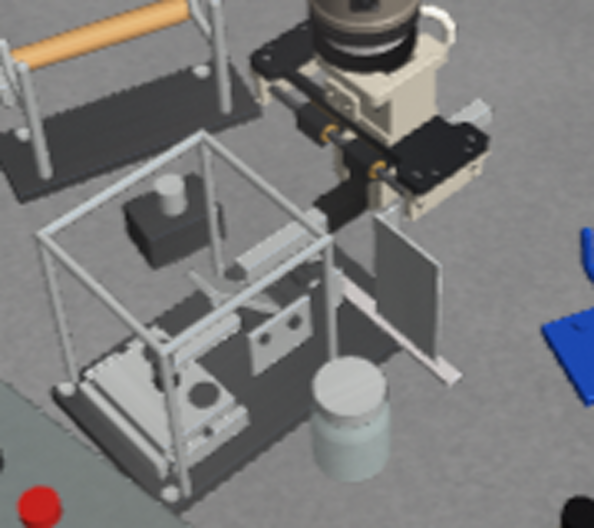

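The handle has snapped over: it leans to +x around (205,285), the hold-down is level, and the force on the tool is near zero. I'll retract and go to the rest.

{"fn": "arm_command", "kwargs": {
  "xyz": [
    [-10, 1.2, 0],
    [-20, 2.4, 0],
    [-25, 3, 0],
    [-25, 3, 0],
    [-20, 2.4, 0],
    [-9, 1, 0],
    [0, 0, 20],
    [0, -10, 35],
    [0, -35, 33],
    [0, -40, 0],
    [0, -40, 0],
    [10, -40, 0],
    [25, -40, 0],
    [25, -40, 0],
    [25, -25, 0],
    [25, -10, 0],
    [10, -5, 0],
    [0, 0, 0],
    [0, 0, 0],
    [0, 0, 0]
  ],
  "spin": [0, 0, 0, 0, 0, 0, 0, 0, 0, -1.5, -2, -2, -2, -2, -2, -2, -2, 0, 0, 0]
}}

```text
time: 13.5
tool_pos: [0.5224, -0.306, 0.3648]
tool_rot: [-3.142, 0.001, -0.388]
contact_force: [-0.4, 0.5, -2.6]
opening: 0.0194
grip_force: 60.0
```

```bash
python3 - <<'E'
from h import *
s=observe();print(s['tool_pos'],s['tool_rot'])
w=shot('wrist','w2'); t=shot('top','t3')
a=cv2.resize(cv2.imread('pics/t3.png')[115:285,290:490],(400,340),interpolation=cv2.INTER_CUBIC)
b=cv2.resize(cv2.imread('pics/w2.png'),(400,300),interpolation=cv2.INTER_AREA); b=np.vstack([b,np.zeros((40,400,3),np.uint8)])
cv2.imwrite('pics/c4.png',np.hstack([b,a]))
E
```

```text
[ 0.52236874 -0.3060496   0.36479257] [-3.14157116e+00  6.08075197e-04 -3.88373752e-01]
```

View pics/c4.png

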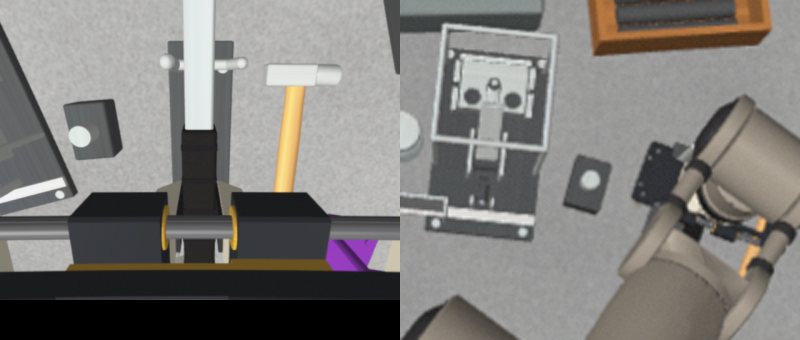

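The bar lies over the rest between the far post at (167,62) and tip at (240,63), and it has not slipped: the sleeve edge is where it was before. I'll check the rest's pose against this view.

```bash
python3 - <<'E'
from h import *
w=load('w2'); 
R=np.array([(.085,.031,.144),(.085,-.03,.119),(.115,.04,.012),(.115,-.04,.012)])
p=[.5224,-.3086,-.389]
print(proj(w,W(p,R)).round(0).tolist(),'seen',[(267,99),(384,101),(269,64),(373,64)])
q,r=fit([(w,R,[(267,99),(384,101),(269,64),(373,64)])],p); print(q.round(4),r.round(1).tolist())
im=cv2.imread('pics/w2.png'); print(im[64,255:285,1].tolist(), im[64,355:385,1].tolist())
print([list(map(int,[u for u in range(300,355) if (im[v,u]>150).all() and min(im[v,u])>165][:1]+[u for u in range(285,360) if min(im[v,u])>180][-1:])) for v in (40,120,180)])
s=observe()['tool_pos']
for pp in (p,q):
  d=s[:2]-pp[:2]; print('TCP in rest', d[0]*np.cos(pp[2])+d[1]*np.sin(pp[2]), -d[0]*np.sin(pp[2])+d[1]*np.cos(pp[2]))
E
```

```text
[[257.0, 103.0], [381.0, 105.0], [269.0, 68.0], [375.0, 68.0]] seen [(267, 99), (384, 101), (269, 64), (373, 64)]
[ 0.5234 -0.3118 -0.3766] [[-6.6, -0.1], [-0.1, -1.0], [1.1, 1.8], [3.9, 0.4]]
[185, 186, 184, 183, 182, 183, 182, 183, 182, 181, 180, 181, 181, 183, 181, 182, 178, 176, 174, 173, 174, 175, 175, 172, 170, 167, 165, 164, 163, 166] [172, 172, 170, 169, 168, 166, 166, 166, 165, 168, 168, 169, 171, 170, 169, 170, 172, 179, 184, 186, 185, 180, 180, 177, 176, 173, 173, 173, 175, 177]
[[300, 358], [300, 339], [300, 338]]
TCP in rest -0.0008799874271493375 0.0023212094132069702
TCP in rest -0.0029462175866522386 0.004897400602451371
```

{"fn": "arm_command", "kwargs": {
  "xyz": [
    [0, 0, -15],
    [0, 0, -25],
    [0, 0, -25],
    [0, 0, -15],
    [0, 0, -8],
    [0, 0, -4],
    [0, 0, -1],
    [0, 0, -1],
    [0, 0, -1],
    [0, 0, -1],
    [0, 0, 0],
    [0, 0, 0]
  ],
  "spin": [0, 0, 0, 0, 0, 0, 0, 0, 0, 0, 0, 0]
}}

```text
time: 14.8
tool_pos: [0.5233, -0.3067, 0.2698]
tool_rot: [3.141, -0.002, -0.389]
contact_force: [1.5, -0.1, 4.2]
opening: 0.0193
grip_force: 60.0
```

The rest carries the bar: the z force rose from -2.6 to +4.2 N. I'll ease the grip and then open.

{"fn": "arm_command", "kwargs": {
  "xyz": [
    [0, 0, 0],
    [0, 0, 0],
    [0, 0, 0]
  ],
  "spin": [0, 0, 0],
  "squeeze": 3
}}

```text
time: 15.1
tool_pos: [0.5231, -0.3066, 0.269]
tool_rot: [3.141, -0.001, -0.389]
contact_force: [0.5, -0.0, 3.6]
opening: 0.0203
grip_force: 3.0
```

{"fn": "arm_command", "kwargs": {
  "xyz": [
    [0, 0, 0],
    [0, 0, 0],
    [0, 0, 0],
    [0, 0, 0],
    [0, 0, 0]
  ],
  "spin": [0, 0, 0, 0, 0],
  "jaw": 0.0
}}

```text
time: 15.6
tool_pos: [0.5229, -0.3064, 0.2686]
tool_rot: [3.142, 0.0, -0.389]
contact_force: [-0.3, 0.6, 0.4]
opening: 0.0457
grip_force: 0.0
```

{"fn": "arm_command", "kwargs": {
  "xyz": [
    [0, 0, 8],
    [0, 0, 15],
    [0, 0, 25],
    [0, 0, 30],
    [0, 0, 30],
    [-15, -15, 30],
    [-40, -20, 10],
    [-40, -20, 0],
    [-40, -15, 0],
    [-30, -10, 0],
    [0, 0, 0],
    [0, 0, 0]
  ],
  "spin": [0, 0, 0, 0, 0, 0, 0, 0, 0, 0, 0, 0]
}}

```text
time: 16.8
tool_pos: [0.3577, -0.3867, 0.4176]
tool_rot: [3.141, -0.001, -0.391]
contact_force: [0.2, 0.3, -0.1]
opening: 0.0455
grip_force: 0.0
```

```bash
python3 - <<'E'
from h import *
s=shot('scene','s5'); t=shot('top','t5')
a=cv2.resize(cv2.imread('pics/t5.png')[115:285,290:490],(400,340),interpolation=cv2.INTER_CUBIC)
b=cv2.resize(cv2.imread('pics/s5.png')[150:340,180:380],(400,340),interpolation=cv2.INTER_CUBIC)
cv2.imwrite('pics/c5.png',np.hstack([b,a]))
E
```

```text
(no output)
```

View pics/c5.png

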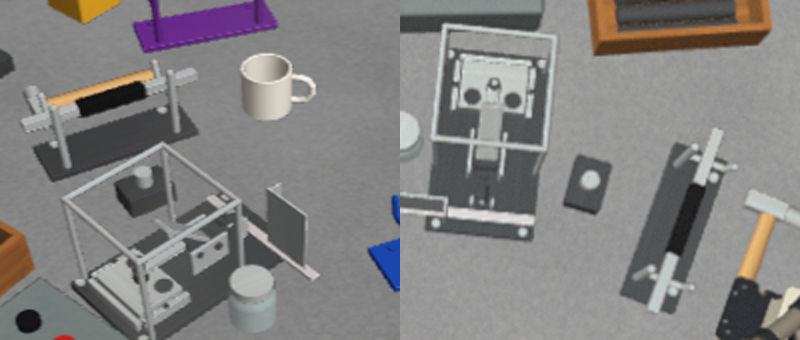

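The bar lies level in both hooks with the sleeve between them, from (25,122) to (195,75) on the left and at (685,220) on the right. The shutter is aside and the clamp is closed, so I'm handing in.

```bash
python3 -c "
from h import *
print(hand_in())"
```

```text
the job is handed in; nothing more can be done
None
```

I handed the job in at about 17 s; no verdict came back. By my last camera check, the clamp is thrown home, the shutter is about 80 mm aside, and the bar lies level in both hooks with the hand clear.

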